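# Wind the travel clamp square onto the sample rack

## Task

Before the bus drives off, secure the wire rack of blood tubes in its travel clamp: push the press bar fully home against the rack by turning the two round knobs clockwise to their stops. The cam under each knob pushes its own end of the bar, so turn the knobs alternately in small steps and keep the bar nearly square to the base, never more than about 10 degrees askew, or it jams. Leave the rack standing upright between the bar and the back stop.

Things in the scene. Friction and masses are not known exactly. Their poses are not given: they have to be found in the camera images.
- knob_left (a joint): Turn of the left knob (at +y), in rad; grows clockwise seen from above. Starts between 0.5 and 0.9; hard end stop at 2.9 = fully home. Its cam pushes the left end of the press bar away from the robot by 25 mm x (1 - cos(turn)), at most 25 mm per rad. Stays where it is left (friction about 0.1 to 0.3 N m, no spring); needs several grasps.
- knob_right (a joint): The same for the right knob (at -y) and the right end of the bar: clockwise tightens, start 0.5 to 0.9, end stop at 2.9 rad.
- grip_left (a point): Fixed point on the left knob's axis, mid height of the knob, 72 mm above the worktop; axes of the clamp base (x from knobs to back stop, y left, z up), not turning with the knob. Knob: black, round, fluted, 45 mm across, 56 to 87 mm above the worktop, upright axis; below it a steel cam disc 66 mm across, offset 25 mm, top at 29 mm. Can be gripped across its diameter at any yaw.
- grip_right (a point): The same point of the equal right knob, 150 mm from the left one along the base's y axis.
- press_bar: Aluminium bar 230 mm long (its y), 16 mm thick (x) with its rubber strip, 34 mm high, lying loose on the 8 mm base plate between two end guides, pushed only by the cams. Origin under its middle. 1 rad of difference between the knobs skews it up to 0.17 rad (10 degrees). Fully home it is square, 1 mm from the seated rack, its origin 65 mm in x from grip_left (starts at about 30 mm).
- sample_rack: White wire tube rack, 43 mm deep (x), 91 mm long (y), 63 mm high, with four blood tubes fixed in it, up to about 120 mm above the worktop; loose on the clamp's 8 mm base plate between the press bar and the fixed aluminium back stop. Origin under its centre, z up. The bar pushes it back; it need not be touched.
Mind the look-alikes: they are no part of the job. Leave any orange or red look-alike of the sample_rack alone.

How it is judged:
By the outcome, as a careful person would: the job done as asked, in the order asked, and still so for the second after the job is handed in, with the robot touching nothing.
It also fails if it takes over 64 s, if anything falls off the work surface, if the arm or the gripper's body presses on something with over 40 N, if the wrist force passes 120 N, or if a joint passes its speed limit or range.

## Robot

A 7-joint arm with a two-finger parallel gripper is mounted at the origin on a cart in front of the work surface, level with it; the furniture and walls round the work are solid. World frame = base frame: x ahead of the robot, y to its left, z up, the work surface at z = 0. Lengths are in m, angles in rad, forces in N, time in s.
With the tool pointing down it reaches from about 0.4 to 0.85 m from the base axis. Payload 10.4 kg.
Tool frame: the origin (TCP) lies midway between the tips of the shut fingers; the grasp point (between the pads) lies 19 mm behind it; z points along the fingers, y is the line along which they close (so a half turn about z gives the same grasp; the last joint's range is limited). The gripper opens to 87 mm and grips with 3 to 60 N. Pads are 19 mm wide; open, the fingers measure 117 mm over their backs; the gripper's body (75 mm by 190 mm) begins 51 mm behind the grasp point.
Start: joints at [-1.317, 0.332, -0.065, 1.46, 0.022, 1.35, -0.088], TCP at [0.171, 0.601, 0.223] pointing down, gripper open.
Joint ranges: [-2.6, 2.6], [-0.5, 2.12], [-1.47, 1.34], [0.16, 2.42], [-1.27, 4.41], [0.06, 2.06], [-2.6, 2.6]. Speed limits (rad/s): [2.22, 2.22, 2.79, 2.79, 3.14, 3.14, 3.14].

## Interface

Orientations are given as a unit quaternion [x, y, z, w].
In Python, from bench import sensors, eyes, order gives the robot as it stands.
- The arm moves only by the tool arm_command, never from a script. Its argument "steps" is a list of rows, each an object with "rot": the turn, a rotation vector about the world's x, y, z in degrees, a list of three; "slide": the shift along the world's x, y, z in m, a list of three; "grip": the opening, from 0 (shut) to 1 (fully open). A call has exactly 8 rows; each row shifts and turns the commanded pose from where the row before left it; what a row does not reach is not made up. A row lasts 1/8 s, in which the tool goes at most 62.5 mm and 10.7 degrees, less where a joint would pass 70% of its speed; a pose out of reach is approached as far as the arm can. A call with a gripper value outside its range is refused whole. The fingers move at their own pace and stop on an object; "newtons" is the grip in N (left out, the last holds). Time passes only in rows, so rows that do not move let the fingers close, or fill a call up. It gives the time, the measured TCP pose, the force, the opening and the grip force at its end, in the units of the state.
- sensors.read_state(): the state, without advancing time (a new reading comes with each control period).
- eyes.camera(name): name is "side" or "top"; returns a dict with "pixels" (384x512x3 uint8, red, green, blue), "intrinsics" (3x3 intrinsics, pixels), "pose" (4x4, takes a point from camera to world coordinates). Camera axes: x right, y down, z forward; pixel columns grow to the right and rows downward; lengths in m; the calibration is good to about 2 mm. A picture is of the moment at which its call begins. There is no depth.
- order.close_job(): hands the job in; it is judged then, once.
Trained networks look in a picture, given as the dict that the camera call returned (one of the last four; its "shot" number tells which), for a name from the list of things; names that differ only in an ending like _2 or _b are one class to them, and where a whole thing is asked for, a point or a joint stands for the part that bears it (a point fixed in the world has none). Each returns a list of dicts, best first, with "conf" (0 to 1); they miss things now and then, are a little off and sometimes report something else, mostly with a low value. They report only what shows in the picture. A call takes as long as a camera call. They do not tell look-alikes from the thing itself.
- eyes.look_for(name, picture): "bbox" ([left, top, right, bottom] in pixels, round what is visible of it).
The state is a dict: "time": time; "joint_positions": joint angles; "joint_vel": joint speeds; "joint_torque": joint torques, N m; "ee_pos": TCP position; "eef_rot": TCP orientation; "ft_force": force on the tool from outside, world axes, zero at the start; "torque": the same for the moment, N m; "width": finger opening in m; "grip_force": force on a finger pad.
Only numpy, scipy, OpenCV 4.12 (cv2) and the standard library are available. Lean on these libraries where they do the work, as an engineer would, in place of code of your own. Each camera call takes 0.05 s, during which the arm holds its last target. There are 200 camera calls.

## Working session

There is one attempt and no reset: what is moved stays moved. The work goes in short steps, Python scripts to look and compute and a tool call to move; the robot and the scene stay as the last step left them, time stands still between calls to the robot, and variables do not carry over. Pictures are saved under pics/ and viewed, at most 10 in all, crops included, and the job is handed in when it is done.

Besides the shell and the picture viewer there is one more tool, called by a JSON object that holds its "fn" and its "kwargs", one argument or row to a line. arm_command: Moves the arm, as the interface text tells. Its arguments: {"type":"object","properties":{"steps":{"type":"array","items":{"type":"object","properties":{"rot":{"type":"array","items":{"type":"number"}},"slide":{"type":"array","items":{"type":"number"}},"grip":{"type":"number"}}}},"newtons":{"type":"number"}},"required":["steps"]}

```bash
mkdir -p pics; python3 - <<'E'
from bench import sensors, eyes
import cv2,numpy as np
s=sensors.read_state();print({k:np.round(v,3) for k,v in s.items()})
for n in("top","side"):
    p=eyes.camera(n);cv2.imwrite(f"pics/{n}0.png",p["pixels"][:,:,::-1]);print(n,p["intrinsics"],p["pose"])
    for t in("knob_left","press_bar","sample_rack"):
        print(t,[(np.round(d["bbox"]),round(d["conf"],2)) for d in eyes.look_for(t,p)])
E
```

```text
{'time': np.float64(0.0), 'joint_positions': array([-1.317,  0.333, -0.065,  1.461,  0.022,  1.35 , -0.088]), 'joint_vel': array([ 0.001,  0.001,  0.   ,  0.001,  0.   ,  0.002, -0.   ]), 'joint_torque': array([ 0.0000e+00, -6.2326e+01,  2.5000e-02, -3.8989e+01, -6.1000e-02,
        4.0000e-02,  0.0000e+00]), 'ee_pos': array([0.171, 0.601, 0.222]), 'eef_rot': array([ 0.138,  0.99 , -0.001, -0.   ]), 'ft_force': array([-1.218, -0.771, -0.485]), 'torque': array([-0.002,  0.012,  0.013]), 'grip_force': np.float64(0.0), 'width': np.float64(0.087)}
top [[352.1896864    0.         254.14714338]
 [  0.         352.1896864  200.10453311]
 [  0.           0.           1.        ]] [[ 0.0083305  -0.99473251  0.10216574  0.42664915]
 [-0.99992916 -0.00741796  0.00930866 -0.02036848]
 [-0.00850177 -0.10223605 -0.99472384  0.90677854]
 [ 0.          0.          0.          1.        ]]
knob_left [(array([168., 176., 195., 210.]), 0.81), (array([198., 140., 240., 171.]), 0.46)]
press_bar [(array([173., 177., 265., 189.]), 0.57)]
sample_rack [(array([301., 149., 342., 180.]), 0.96), (array([193., 243., 234., 284.]), 0.66), (array([200., 139., 238., 169.]), 0.61)]
side [[427.32422462   0.         259.80944208]
 [  0.         427.32422462 198.18748656]
 [  0.           0.           1.        ]] [[-0.99808616  0.04790194 -0.03910783  0.53445945]
 [ 0.05858264  0.52993091 -0.84601495  0.73296064]
 [-0.01980131 -0.84668686 -0.53172293  0.53026835]
 [ 0.          0.          0.          1.        ]]
knob_left [(array([226., 233., 267., 294.]), 0.65)]
press_bar [(array([220., 202., 233., 284.]), 0.88)]
sample_rack [(array([313., 193., 363., 265.]), 0.91), (array([198., 146., 226., 194.]), 0.78), (array([176., 188., 210., 264.]), 0.64), (array([224., 234., 267., 292.]), 0.22)]
```

```bash
python3 - <<'E'
import cv2
a=cv2.imread("pics/top0.png")[120:300,130:370];cv2.imwrite("pics/top0c.png",cv2.resize(a,None,fx=3.3,fy=3.3,interpolation=cv2.INTER_CUBIC))
a=cv2.imread("pics/side0.png")[120:320,130:390];cv2.imwrite("pics/side0c.png",cv2.resize(a,None,fx=3,fy=3,interpolation=cv2.INTER_CUBIC))
E
```

```text
(no output)
```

View pics/top0c.png

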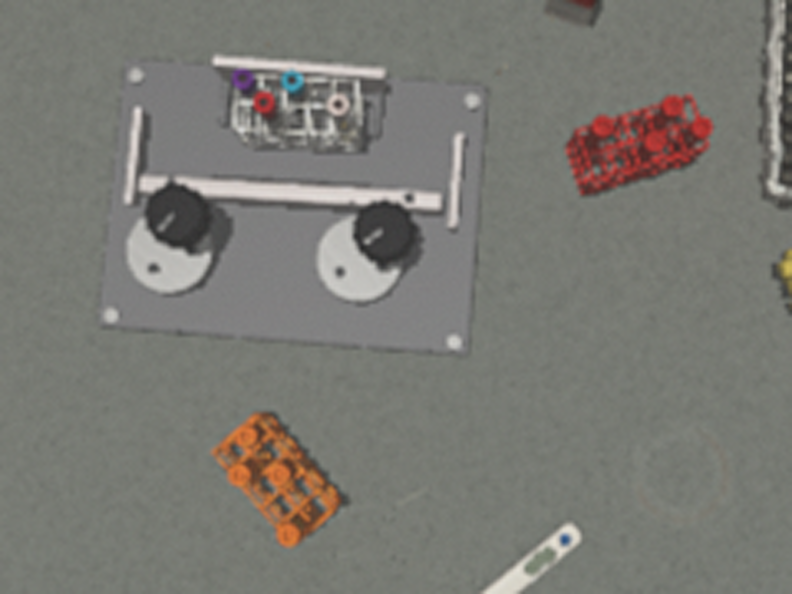

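View pics/side0c.png

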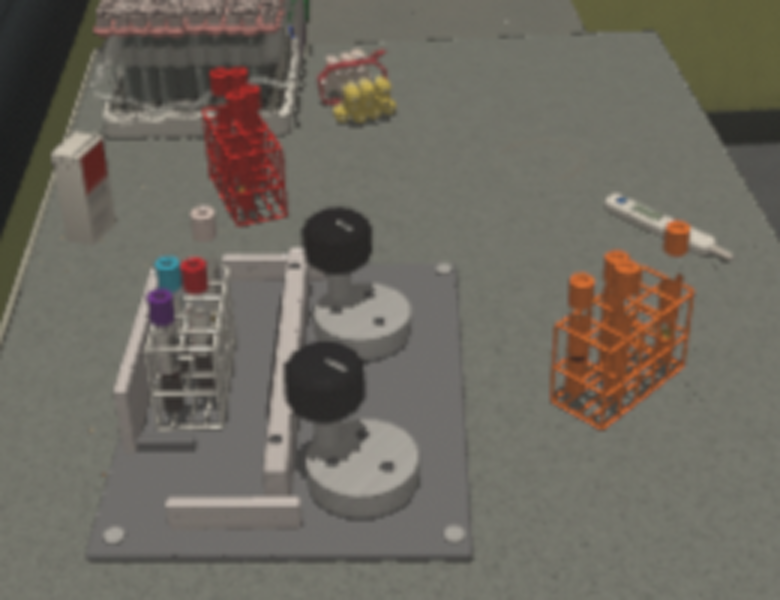

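The top view shows the left knob at about px (184,186) and the right one at (247,191). The bar lies in front of them and the white rack is near the back stop. The side view agrees, and the orange and red racks stay clear. Next I measure the knob centres and base yaw.

```bash
cat > h.py <<'E'
from bench import sensors, eyes
import cv2,numpy as np
def ray(p,u,v):
    d=p["pose"][:3,:3]@np.linalg.inv(p["intrinsics"])@[u,v,1]; return p["pose"][:3,3],d
def at_z(p,u,v,z):
    o,d=ray(p,u,v); return (o+d*(z-o[2])/d[2])[:2]
def proj(p,X):
    T=np.linalg.inv(p["pose"]); c=p["intrinsics"]@(T[:3,:3]@X+T[:3,3]); return c[:2]/c[2]
E
python3 - <<'E'
from h import *
from scipy.optimize import least_squares
P={n:eyes.camera(n) for n in("top","side")}
def sil(p,c):  # projected knob silhouette
    t=np.linspace(0,2*np.pi,60)
    pts=[proj(p,np.array([c[0]+.0225*np.cos(a),c[1]+.0225*np.sin(a),z])) for a in t for z in(.056,.087)]
    return cv2.convexHull(np.float32(pts))
for n,p in P.items():
    g=p["pixels"].astype(int).max(2); m=np.uint8(g<60)
    nn,l,st,ce=cv2.connectedComponentsWithStats(m)
    for i in range(1,nn):
        if st[i,4]>150 : print(n,st[i],np.round(ce[i],1))
p=P["top"]
for u,v in((136,75),(472,101),(111,315),(455,342)): print("screw",at_z(p,130+u/3.3,120+v/3.3,.009))
for u,v in((178,217),(385,234)): print("knob",at_z(p,130+u/3.3,120+v/3.3,.085))
for u,v in((168,255),(360,260)): print("cam",at_z(p,130+u/3.3,120+v/3.3,.029))
p=P["side"]
for u,v in((326,378),(338,240)): print("knob side",at_z(p,130+u/3,120+v/3,.074))
for u,v in((361,455),(362,310)): print("cam side",at_z(p,130+u/3,120+v/3,.027))
E
```

```text
top [437  43  75  12 620] [479.2  49.8]
top [  0  46  72   7 194] [28.9 50.6]
top [381  47  55   8 165] [412.2  51.6]
top [ 73  48 111   5 224] [125.7  51.2]
top [    0    57   421    43 12930] [202.3  82.3]
top [416  63  46  30 259] [432.6  81.7]
top [423  89  39   4 156] [442.   90.5]
top [ 81 136  20  23 356] [ 90.3 146.9]
side [  0   0  30  47 159] [14.3 22.3]
side [    0     0   191   384 30965] [ 79.7 208.2]
side [454  64  36  62 247] [466.1  87.8]
side [221  69  58  18 718] [252.3  78.9]
side [480  68  20  57 786] [489.4  96.1]
side [ 201   81   93   30 1129] [250.1 101.1]
side [ 366  153  104   15 1080] [418.2 160.2]
side [463 179  49  27 229] [485.4 196. ]
side [231 190  23  21 384] [242.  200.1]
side [226 234  25  27 541] [237.8 247.2]
side [142 355  50  27 890] [166.1 368. ]
screw [0.66787558 0.20588627]
screw [ 0.64854389 -0.05996754]
screw [0.47767955 0.21912581]
screw [ 0.45893226 -0.04740665]
knob [0.54384716 0.15327008]
knob [0.53266594 0.00510056]
cam [0.52258273 0.17188877]
cam [0.5198409  0.02562646]
knob side [0.54586421 0.15695452]
knob side [0.5354284  0.01071133]
cam side [0.52796258 0.1707176 ]
cam side [0.52152568 0.02620847]
```

Left knob at (0.545, 0.156), about 0.6 rad. Right knob at (0.534, 0.0065), about 0.9 rad. Base yaw is about -4.2°. Moving now.

{"fn": "arm_command", "kwargs": {
  "steps": [
    {"rot": [0, 0, 5], "slide": [0.042, -0.05, 0], "grip": 1},
    {"rot": [0, 0, 5], "slide": [0.042, -0.05, 0], "grip": 1},
    {"rot": [0, 0, 5], "slide": [0.042, -0.05, 0], "grip": 1},
    {"rot": [0, 0, 5], "slide": [0.042, -0.05, 0], "grip": 0.85},
    {"rot": [0, 0, 5], "slide": [0.042, -0.05, 0], "grip": 0.85},
    {"rot": [0, 0, 5], "slide": [0.042, -0.05, 0], "grip": 0.85},
    {"rot": [0, 0, 3], "slide": [0.042, -0.05, 0], "grip": 0.85},
    {"rot": [0, 0, 3], "slide": [0.042, -0.05, -0.03], "grip": 0.85}
  ],
  "newtons": 50
}}

```text
time: 1.5
ee_pos: [0.4911, 0.2214, 0.1982]
eef_rot: [-0.175, 0.984, 0.001, 0.002]
ft_force: [-0.2, 1.4, -0.4]
width: 0.074
grip_force: 0.0
```

{"fn": "arm_command", "kwargs": {
  "steps": [
    {"slide": [0.019, -0.0225, -0.03], "grip": 0.85},
    {"slide": [0.019, -0.0225, -0.03], "grip": 0.85},
    {"slide": [0, 0, -0.02], "grip": 0.85},
    {"slide": [0, 0, 0], "grip": 0.85},
    {"slide": [0, 0, 0], "grip": 0.85},
    {"slide": [0, 0, 0], "grip": 0.85},
    {"slide": [0, 0, 0], "grip": 0.85},
    {"slide": [0, 0, 0], "grip": 0.85}
  ]
}}

```text
schema error: expected keys rot, slide, grip
```

```bash
python3 - <<'E'
from h import *
for n in("top","side"):
    p=eyes.camera(n); a=p["pixels"][:,:,::-1]
    a=a[130:260,130:290] if n=="top" else a[120:320,150:350]
    cv2.imwrite(f"pics/{n}1.png",cv2.resize(a,None,fx=3,fy=3,interpolation=cv2.INTER_CUBIC))
s=sensors.read_state();print(s["ee_pos"],s["eef_rot"],s["time"])
a=cv2.imread("pics/side1.png");b=cv2.imread("pics/top1.png")
a=a[:390,:310*1]
cv2.imwrite("pics/both1.png",np.hstack([b[:, :480],a[:, :310]]))
E
```

```text
[0.49136506 0.2156763  0.19433196] [-1.71072678e-01  9.85256430e-01 -1.75759451e-03 -9.03482238e-04] 1.6
```

View pics/both1.png

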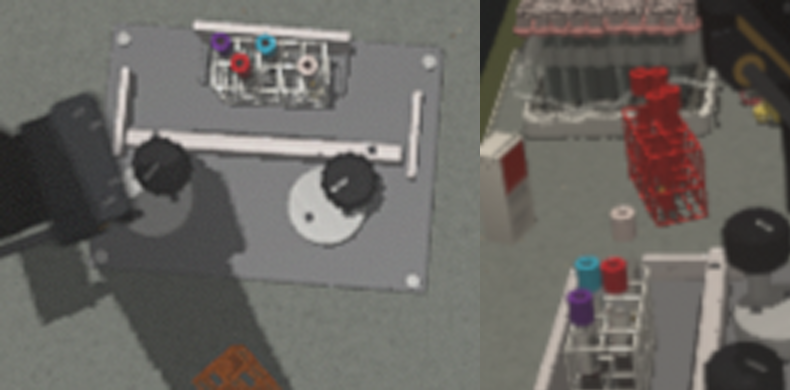

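The call was refused because rows need all three keys. The arm is still at (0.491, 0.216, 0.194) beside the plate, so I resend it from there.

{"fn": "arm_command", "kwargs": {
  "steps": [
    {"rot": [0, 0, 0], "slide": [0.018, -0.02, -0.03], "grip": 0.85},
    {"rot": [0, 0, 0], "slide": [0.018, -0.02, -0.03], "grip": 0.85},
    {"rot": [0, 0, 0], "slide": [0.018, -0.02, -0.03], "grip": 0.85},
    {"rot": [0, 0, 0], "slide": [0, 0, 0], "grip": 0.85},
    {"rot": [0, 0, 0], "slide": [0, 0, 0], "grip": 0.85},
    {"rot": [0, 0, 0], "slide": [0, 0, 0], "grip": 0.85},
    {"rot": [0, 0, 0], "slide": [0, 0, 0], "grip": 0.85},
    {"rot": [0, 0, 0], "slide": [0, 0, 0], "grip": 0.85}
  ]
}}

```text
time: 2.6
ee_pos: [0.5427, 0.1632, 0.1069]
eef_rot: [-0.175, 0.985, 0.0, 0.0]
ft_force: [0.3, -1.1, -0.3]
width: 0.0741
grip_force: 0.0
```

{"fn": "arm_command", "kwargs": {
  "steps": [
    {"rot": [0, 0, 0], "slide": [0.002, -0.007, 0], "grip": 0.85},
    {"rot": [0, 0, 0], "slide": [0, 0, -0.025], "grip": 0.85},
    {"rot": [0, 0, 0], "slide": [0, 0, -0.024], "grip": 0.85},
    {"rot": [0, 0, 0], "slide": [0, 0, 0], "grip": 0.85},
    {"rot": [0, 0, 0], "slide": [0, 0, 0], "grip": 0.85},
    {"rot": [0, 0, 0], "slide": [0, 0, 0], "grip": 0.3},
    {"rot": [0, 0, 0], "slide": [0, 0, 0], "grip": 0.3},
    {"rot": [0, 0, 0], "slide": [0, 0, 0], "grip": 0.3}
  ]
}}

```text
time: 3.6
ee_pos: [0.5449, 0.1559, 0.0578]
eef_rot: [-0.175, 0.985, 0.0, 0.0]
ft_force: [-0.3, -0.4, -0.7]
width: 0.0517
grip_force: 0.0
```

{"fn": "arm_command", "kwargs": {
  "steps": [
    {"rot": [0, 0, 0], "slide": [0, 0, 0], "grip": 0.3},
    {"rot": [0, 0, 0], "slide": [0, 0, 0], "grip": 0.3},
    {"rot": [0, 0, -8], "slide": [0, 0, 0], "grip": 0.3},
    {"rot": [0, 0, -10], "slide": [0, 0, 0], "grip": 0.3},
    {"rot": [0, 0, -10], "slide": [0, 0, 0], "grip": 0.3},
    {"rot": [0, 0, -10], "slide": [0, 0, 0], "grip": 0.3},
    {"rot": [0, 0, -10], "slide": [0, 0, 0], "grip": 0.3},
    {"rot": [0, 0, 0], "slide": [0, 0, 0], "grip": 0.3}
  ]
}}

```text
time: 4.6
ee_pos: [0.5449, 0.1576, 0.0577]
eef_rot: [0.241, 0.97, 0.001, 0.0]
ft_force: [0.9, 4.0, -0.5]
width: 0.0442
grip_force: 50.0
```

{"fn": "arm_command", "kwargs": {
  "steps": [
    {"rot": [0, 0, 0], "slide": [0, 0, 0], "grip": 0.85},
    {"rot": [0, 0, 0], "slide": [0, 0, 0], "grip": 0.85},
    {"rot": [0, 0, 0], "slide": [0, 0, 0.025], "grip": 0.85},
    {"rot": [0, 0, 0], "slide": [0, 0, 0.025], "grip": 0.85},
    {"rot": [0, 0, 10], "slide": [-0.003, -0.037, 0], "grip": 0.85},
    {"rot": [0, 0, 10], "slide": [-0.003, -0.038, 0], "grip": 0.85},
    {"rot": [0, 0, 10], "slide": [-0.003, -0.037, 0], "grip": 0.85},
    {"rot": [0, 0, 10], "slide": [-0.002, -0.037, 0], "grip": 0.85}
  ]
}}

```text
time: 5.6
ee_pos: [0.5334, 0.0051, 0.1075]
eef_rot: [-0.108, 0.994, -0.0, -0.0]
ft_force: [0.5, 0.1, -0.3]
width: 0.074
grip_force: 0.0
```

{"fn": "arm_command", "kwargs": {
  "steps": [
    {"rot": [0, 0, 8], "slide": [0, 0, 0], "grip": 0.85},
    {"rot": [0, 0, 0], "slide": [0, 0, 0], "grip": 0.85},
    {"rot": [0, 0, 0], "slide": [0, 0, 0], "grip": 0.85},
    {"rot": [0, 0, 0], "slide": [0, 0, 0], "grip": 0.85},
    {"rot": [0, 0, 0], "slide": [0, 0, 0], "grip": 0.85},
    {"rot": [0, 0, 0], "slide": [0, 0, 0], "grip": 0.85},
    {"rot": [0, 0, 0], "slide": [0, 0, 0], "grip": 0.85},
    {"rot": [0, 0, 0], "slide": [0, 0, 0], "grip": 0.85}
  ]
}}

```text
time: 6.6
ee_pos: [0.5337, 0.0068, 0.1075]
eef_rot: [-0.175, 0.985, 0.0, -0.0]
ft_force: [-0.6, 0.1, 0.2]
width: 0.074
grip_force: 0.0
```

Tracking is good. Check that the left knob turned and the bar moved, then go on with the right knob.

```bash
python3 - <<'E'
from h import *
im=[]
for n in("top","side"):
    p=eyes.camera(n); a=p["pixels"][:,:,::-1]
    a=a[130:240,150:280] if n=="top" else a[170:300,160:290]
    im.append(cv2.resize(a,(390,390 if n=="side" else 330),interpolation=cv2.INTER_CUBIC)[:330])
cv2.imwrite("pics/both2.png",np.hstack(im))
E
```

```text
(no output)
```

View pics/both2.png

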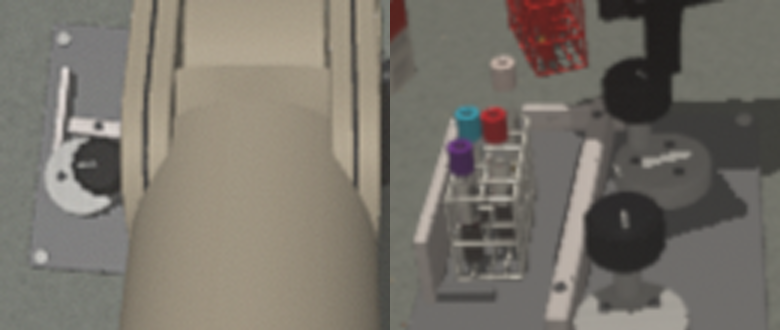

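{"fn": "arm_command", "kwargs": {
  "steps": [
    {"rot": [0, 0, 0], "slide": [0, 0, -0.025], "grip": 0.85},
    {"rot": [0, 0, 0], "slide": [0, 0, -0.025], "grip": 0.85},
    {"rot": [0, 0, 0], "slide": [0, 0, 0], "grip": 0.85},
    {"rot": [0, 0, 0], "slide": [0, 0, 0], "grip": 0.3},
    {"rot": [0, 0, 0], "slide": [0, 0, 0], "grip": 0.3},
    {"rot": [0, 0, 0], "slide": [0, 0, 0], "grip": 0.3},
    {"rot": [0, 0, 0], "slide": [0, 0, 0], "grip": 0.3},
    {"rot": [0, 0, 0], "slide": [0, 0, 0], "grip": 0.3}
  ]
}}

```text
time: 7.7
ee_pos: [0.5342, 0.0064, 0.058]
eef_rot: [-0.175, 0.985, -0.0, 0.0]
ft_force: [0.2, -2.6, 3.4]
width: 0.044
grip_force: 50.0
```

The left knob turned (its mark now points sideways at top (88,163)) and the left end of the bar moved forward, with the rack upright. The right knob is gripped.

{"fn": "arm_command", "kwargs": {
  "steps": [
    {"rot": [0, 0, -8], "slide": [0, 0, 0], "grip": 0.3},
    {"rot": [0, 0, -10], "slide": [0, 0, 0], "grip": 0.3},
    {"rot": [0, 0, -10], "slide": [0, 0, 0], "grip": 0.3},
    {"rot": [0, 0, -10], "slide": [0, 0, 0], "grip": 0.3},
    {"rot": [0, 0, -10], "slide": [0, 0, 0], "grip": 0.3},
    {"rot": [0, 0, 0], "slide": [0, 0, 0], "grip": 0.3},
    {"rot": [0, 0, 0], "slide": [0, 0, 0], "grip": 0.85},
    {"rot": [0, 0, 0], "slide": [0, 0, 0], "grip": 0.85}
  ]
}}

```text
time: 8.7
ee_pos: [0.5331, 0.0062, 0.0571]
eef_rot: [0.24, 0.971, -0.0, -0.0]
ft_force: [0.7, 0.3, 0.4]
width: 0.0569
grip_force: 0.0
```

{"fn": "arm_command", "kwargs": {
  "steps": [
    {"rot": [0, 0, 0], "slide": [0, 0, 0.025], "grip": 0.85},
    {"rot": [0, 0, 0], "slide": [0, 0, 0.025], "grip": 0.85},
    {"rot": [0, 0, 10], "slide": [0.003, 0.037, 0], "grip": 0.85},
    {"rot": [0, 0, 10], "slide": [0.003, 0.038, 0], "grip": 0.85},
    {"rot": [0, 0, 10], "slide": [0.003, 0.037, 0], "grip": 0.85},
    {"rot": [0, 0, 10], "slide": [0.002, 0.038, 0], "grip": 0.85},
    {"rot": [0, 0, 8], "slide": [0, 0, 0], "grip": 0.85},
    {"rot": [0, 0, 0], "slide": [0, 0, 0], "grip": 0.85}
  ]
}}

```text
time: 9.7
ee_pos: [0.5445, 0.1562, 0.1071]
eef_rot: [-0.175, 0.985, -0.0, -0.0]
ft_force: [-0.7, 0.2, -0.9]
width: 0.0738
grip_force: 0.0
```

{"fn": "arm_command", "kwargs": {
  "steps": [
    {"rot": [0, 0, 0], "slide": [0, 0, -0.025], "grip": 0.85},
    {"rot": [0, 0, 0], "slide": [0, 0, -0.024], "grip": 0.85},
    {"rot": [0, 0, 0], "slide": [0, 0, 0], "grip": 0.85},
    {"rot": [0, 0, 0], "slide": [0, 0, 0], "grip": 0.3},
    {"rot": [0, 0, 0], "slide": [0, 0, 0], "grip": 0.3},
    {"rot": [0, 0, 0], "slide": [0, 0, 0], "grip": 0.3},
    {"rot": [0, 0, 0], "slide": [0, 0, 0], "grip": 0.3},
    {"rot": [0, 0, 0], "slide": [0, 0, 0], "grip": 0.3}
  ]
}}

```text
time: 10.7
ee_pos: [0.5452, 0.1561, 0.059]
eef_rot: [-0.175, 0.985, -0.0, 0.0]
ft_force: [0.2, -2.8, 3.3]
width: 0.0439
grip_force: 50.0
```

{"fn": "arm_command", "kwargs": {
  "steps": [
    {"rot": [0, 0, -8], "slide": [0, 0, 0], "grip": 0.3},
    {"rot": [0, 0, -10], "slide": [0, 0, 0], "grip": 0.3},
    {"rot": [0, 0, -10], "slide": [0, 0, 0], "grip": 0.3},
    {"rot": [0, 0, -10], "slide": [0, 0, 0], "grip": 0.3},
    {"rot": [0, 0, -10], "slide": [0, 0, 0], "grip": 0.3},
    {"rot": [0, 0, 0], "slide": [0, 0, 0], "grip": 0.3},
    {"rot": [0, 0, 0], "slide": [0, 0, 0], "grip": 0.85},
    {"rot": [0, 0, 0], "slide": [0, 0, 0], "grip": 0.85}
  ]
}}

```text
time: 11.7
ee_pos: [0.544, 0.1567, 0.058]
eef_rot: [0.24, 0.971, -0.0, -0.001]
ft_force: [-0.6, -0.4, -0.6]
width: 0.0569
grip_force: 0.0
```

{"fn": "arm_command", "kwargs": {
  "steps": [
    {"rot": [0, 0, 0], "slide": [0, 0, 0.025], "grip": 0.85},
    {"rot": [0, 0, 0], "slide": [0, 0, 0.025], "grip": 0.85},
    {"rot": [0, 0, 10], "slide": [-0.003, -0.037, 0], "grip": 0.85},
    {"rot": [0, 0, 10], "slide": [-0.003, -0.038, 0], "grip": 0.85},
    {"rot": [0, 0, 10], "slide": [-0.003, -0.037, 0], "grip": 0.85},
    {"rot": [0, 0, 10], "slide": [-0.002, -0.038, 0], "grip": 0.85},
    {"rot": [0, 0, 8], "slide": [0, 0, 0], "grip": 0.85},
    {"rot": [0, 0, 0], "slide": [0, 0, 0], "grip": 0.85}
  ]
}}

```text
time: 12.7
ee_pos: [0.5333, 0.0065, 0.1083]
eef_rot: [-0.175, 0.985, 0.0, -0.0]
ft_force: [0.5, 0.7, -0.0]
width: 0.0742
grip_force: 0.0
```

{"fn": "arm_command", "kwargs": {
  "steps": [
    {"rot": [0, 0, 0], "slide": [0, 0, -0.025], "grip": 0.85},
    {"rot": [0, 0, 0], "slide": [0, 0, -0.025], "grip": 0.85},
    {"rot": [0, 0, 0], "slide": [0, 0, 0], "grip": 0.85},
    {"rot": [0, 0, 0], "slide": [0, 0, 0], "grip": 0.3},
    {"rot": [0, 0, 0], "slide": [0, 0, 0], "grip": 0.3},
    {"rot": [0, 0, 0], "slide": [0, 0, 0], "grip": 0.3},
    {"rot": [0, 0, 0], "slide": [0, 0, 0], "grip": 0.3},
    {"rot": [0, 0, 0], "slide": [0, 0, 0], "grip": 0.3}
  ]
}}

```text
time: 13.7
ee_pos: [0.5341, 0.0064, 0.0589]
eef_rot: [-0.175, 0.985, -0.0, 0.0]
ft_force: [0.4, -2.1, 3.8]
width: 0.0439
grip_force: 50.0
```

{"fn": "arm_command", "kwargs": {
  "steps": [
    {"rot": [0, 0, -8], "slide": [0, 0, 0], "grip": 0.3},
    {"rot": [0, 0, -10], "slide": [0, 0, 0], "grip": 0.3},
    {"rot": [0, 0, -10], "slide": [0, 0, 0], "grip": 0.3},
    {"rot": [0, 0, -10], "slide": [0, 0, 0], "grip": 0.3},
    {"rot": [0, 0, -10], "slide": [0, 0, 0], "grip": 0.3},
    {"rot": [0, 0, 0], "slide": [0, 0, 0], "grip": 0.3},
    {"rot": [0, 0, 0], "slide": [0, 0, 0], "grip": 0.85},
    {"rot": [0, 0, 0], "slide": [0, 0, 0], "grip": 0.85}
  ]
}}

```text
time: 14.7
ee_pos: [0.5332, 0.0062, 0.0581]
eef_rot: [0.24, 0.971, -0.0, -0.0]
ft_force: [0.3, -0.2, -0.0]
width: 0.0566
grip_force: 0.0
```

{"fn": "arm_command", "kwargs": {
  "steps": [
    {"rot": [0, 0, 0], "slide": [0, 0, 0.025], "grip": 0.85},
    {"rot": [0, 0, 0], "slide": [0, 0, 0.025], "grip": 0.85},
    {"rot": [0, 0, 10], "slide": [0.003, 0.037, 0], "grip": 0.85},
    {"rot": [0, 0, 10], "slide": [0.003, 0.038, 0], "grip": 0.85},
    {"rot": [0, 0, 10], "slide": [0.003, 0.037, 0], "grip": 0.85},
    {"rot": [0, 0, 10], "slide": [0.002, 0.038, 0], "grip": 0.85},
    {"rot": [0, 0, 8], "slide": [0, 0, 0], "grip": 0.85},
    {"rot": [0, 0, 0], "slide": [0, 0, 0], "grip": 0.85}
  ]
}}

```text
time: 15.7
ee_pos: [0.5445, 0.1562, 0.1081]
eef_rot: [-0.175, 0.985, -0.0, -0.0]
ft_force: [-0.1, 0.1, -0.7]
width: 0.074
grip_force: 0.0
```

```bash
python3 - <<'E'
from h import *
im=[]
for n in("top","side"):
    p=eyes.camera(n); a=p["pixels"][:,:,::-1]
    a=a[130:240,150:280] if n=="top" else a[170:300,160:290]
    im.append(cv2.resize(a,(390,390 if n=="side" else 330),interpolation=cv2.INTER_CUBIC)[:330])
cv2.imwrite("pics/both3.png",np.hstack(im))
E
```

```text
(no output)
```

View pics/both3.png

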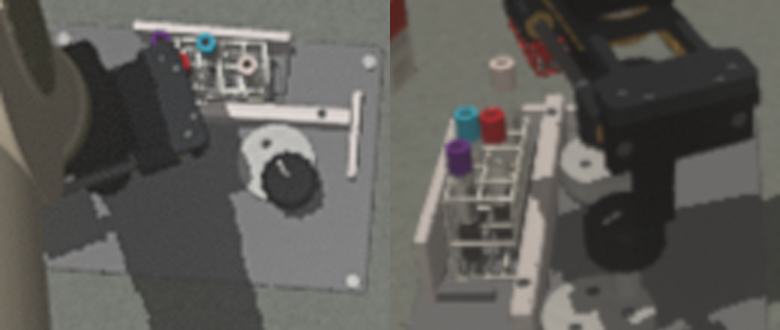

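The bar is nearly home, the rack is upright against the stop, and the right cam points forward-left. Next I turn the left knob to its stop.

{"fn": "arm_command", "kwargs": {
  "steps": [
    {"rot": [0, 0, 0], "slide": [0, 0, -0.025], "grip": 0.85},
    {"rot": [0, 0, 0], "slide": [0, 0, -0.025], "grip": 0.85},
    {"rot": [0, 0, 0], "slide": [0, 0, 0], "grip": 0.85},
    {"rot": [0, 0, 0], "slide": [0, 0, 0], "grip": 0.3},
    {"rot": [0, 0, 0], "slide": [0, 0, 0], "grip": 0.3},
    {"rot": [0, 0, 0], "slide": [0, 0, 0], "grip": 0.3},
    {"rot": [0, 0, 0], "slide": [0, 0, 0], "grip": 0.3},
    {"rot": [0, 0, 0], "slide": [0, 0, 0], "grip": 0.3}
  ],
  "newtons": 40
}}

```text
time: 16.8
ee_pos: [0.5452, 0.1562, 0.059]
eef_rot: [-0.175, 0.985, -0.0, 0.0]
ft_force: [1.1, -4.4, 4.0]
width: 0.0442
grip_force: 40.0
```

{"fn": "arm_command", "kwargs": {
  "steps": [
    {"rot": [0, 0, -6], "slide": [0, 0, 0], "grip": 0.3},
    {"rot": [0, 0, -8], "slide": [0, 0, 0], "grip": 0.3},
    {"rot": [0, 0, -8], "slide": [0, 0, 0], "grip": 0.3},
    {"rot": [0, 0, -6], "slide": [0, 0, 0], "grip": 0.3},
    {"rot": [0, 0, -4], "slide": [0, 0, 0], "grip": 0.3},
    {"rot": [0, 0, -2], "slide": [0, 0, 0], "grip": 0.3},
    {"rot": [0, 0, 0], "slide": [0, 0, 0], "grip": 0.3},
    {"rot": [0, 0, 0], "slide": [0, 0, 0], "grip": 0.3}
  ]
}}

```text
time: 17.8
ee_pos: [0.5452, 0.157, 0.059]
eef_rot: [0.12, 0.993, 0.0, 0.0]
ft_force: [1.1, -0.3, 5.0]
width: 0.0441
grip_force: 40.0
```

```bash
python3 -c "
from h import *
s=sensors.read_state();print(s['torque'],s['eef_rot'],s['ft_force'])"
```

```text
[-0.24768261 -0.18892879 -0.07037489] [1.20386388e-01 9.92726918e-01 4.10387118e-04 4.64512488e-04] [ 1.05357178 -0.33039113  5.04132813]
```

{"fn": "arm_command", "kwargs": {
  "steps": [
    {"rot": [0, 0, -2], "slide": [0, 0, 0], "grip": 0.3},
    {"rot": [0, 0, -2], "slide": [0, 0, 0], "grip": 0.3},
    {"rot": [0, 0, -2], "slide": [0, 0, 0], "grip": 0.3},
    {"rot": [0, 0, -2], "slide": [0, 0, 0], "grip": 0.3},
    {"rot": [0, 0, 0], "slide": [0, 0, 0], "grip": 0.3},
    {"rot": [0, 0, 0], "slide": [0, 0, 0], "grip": 0.3},
    {"rot": [0, 0, 0], "slide": [0, 0, 0], "grip": 0.3},
    {"rot": [0, 0, 0], "slide": [0, 0, 0], "grip": 0.3}
  ]
}}

```text
time: 18.8
ee_pos: [0.5451, 0.1573, 0.059]
eef_rot: [0.189, 0.982, 0.0, 0.0]
ft_force: [0.1, -1.2, 6.1]
width: 0.0442
grip_force: 40.0
```

```bash
python3 -c "
from h import *
s=sensors.read_state();print(s['torque'],s['eef_rot'],s['ft_force'],s['joint_torque'])"
```

```text
[-0.00422775 -0.0101624   0.59586993] [1.88674852e-01 9.82039417e-01 4.81606848e-04 3.90047797e-04] [ 0.05620827 -1.1810605   6.11472058] [  0.34760739 -49.72191811   7.904571   -30.02563477  -0.38571303
   0.10233874  -0.5786995 ]
```

{"fn": "arm_command", "kwargs": {
  "steps": [
    {"rot": [0, 0, -2], "slide": [0, 0, 0], "grip": 0.3},
    {"rot": [0, 0, -2], "slide": [0, 0, 0], "grip": 0.3},
    {"rot": [0, 0, -2], "slide": [0, 0, 0], "grip": 0.3},
    {"rot": [0, 0, 0], "slide": [0, 0, 0], "grip": 0.3},
    {"rot": [0, 0, 0], "slide": [0, 0, 0], "grip": 0.3},
    {"rot": [0, 0, 0], "slide": [0, 0, 0], "grip": 0.3},
    {"rot": [0, 0, 0], "slide": [0, 0, 0], "grip": 0.3},
    {"rot": [0, 0, 0], "slide": [0, 0, 0], "grip": 0.3}
  ]
}}

```text
time: 19.8
ee_pos: [0.5451, 0.1576, 0.0591]
eef_rot: [0.24, 0.971, 0.001, 0.0]
ft_force: [-0.2, -0.2, 7.4]
width: 0.0444
grip_force: 40.0
```

```bash
python3 -c "
from h import *
s=sensors.read_state();print(s['torque'],s['eef_rot'],s['ft_force'],s['joint_torque'])"
```

```text
[0.06238841 0.09699457 0.72878425] [2.39591597e-01 9.70873524e-01 6.07612785e-04 3.13573271e-04] [-0.18003841 -0.21902258  7.39210674] [  0.82337296 -49.00048256   8.55835766 -29.73165393  -0.3572573
  -0.06460163  -0.73746979]
```

The left knob is at its stop: torque is 0.73 N m, above friction, and it slipped. Now the right knob.

{"fn": "arm_command", "kwargs": {
  "steps": [
    {"rot": [0, 0, 0], "slide": [0, 0, 0], "grip": 0.85},
    {"rot": [0, 0, 0], "slide": [0, 0, 0], "grip": 0.85},
    {"rot": [0, 0, 0], "slide": [0, 0, 0.025], "grip": 0.85},
    {"rot": [0, 0, 0], "slide": [0, 0, 0.025], "grip": 0.85},
    {"rot": [0, 0, 10], "slide": [-0.003, -0.037, 0], "grip": 0.85},
    {"rot": [0, 0, 10], "slide": [-0.003, -0.038, 0], "grip": 0.85},
    {"rot": [0, 0, 10], "slide": [-0.003, -0.037, 0], "grip": 0.85},
    {"rot": [0, 0, 10], "slide": [-0.002, -0.038, 0], "grip": 0.85}
  ]
}}

```text
time: 20.8
ee_pos: [0.5332, 0.0057, 0.1082]
eef_rot: [-0.109, 0.994, 0.0, -0.0]
ft_force: [0.2, -0.5, 0.5]
width: 0.0742
grip_force: 0.0
```

{"fn": "arm_command", "kwargs": {
  "steps": [
    {"rot": [0, 0, 0], "slide": [0, 0, 0], "grip": 0.85},
    {"rot": [0, 0, 0], "slide": [0, 0, -0.025], "grip": 0.85},
    {"rot": [0, 0, 0], "slide": [0, 0, -0.025], "grip": 0.85},
    {"rot": [0, 0, 0], "slide": [0, 0, 0], "grip": 0.3},
    {"rot": [0, 0, 0], "slide": [0, 0, 0], "grip": 0.3},
    {"rot": [0, 0, 0], "slide": [0, 0, 0], "grip": 0.3},
    {"rot": [0, 0, 0], "slide": [0, 0, 0], "grip": 0.3},
    {"rot": [0, 0, 0], "slide": [0, 0, 0], "grip": 0.3}
  ]
}}

```text
time: 21.8
ee_pos: [0.5344, 0.0066, 0.0593]
eef_rot: [-0.106, 0.994, 0.0, 0.001]
ft_force: [0.3, -0.4, 5.5]
width: 0.0442
grip_force: 40.0
```

{"fn": "arm_command", "kwargs": {
  "steps": [
    {"rot": [0, 0, -5], "slide": [0, 0, 0], "grip": 0.3},
    {"rot": [0, 0, -5], "slide": [0, 0, 0], "grip": 0.3},
    {"rot": [0, 0, -5], "slide": [0, 0, 0], "grip": 0.3},
    {"rot": [0, 0, -3], "slide": [0, 0, 0], "grip": 0.3},
    {"rot": [0, 0, -2], "slide": [0, 0, 0], "grip": 0.3},
    {"rot": [0, 0, -2], "slide": [0, 0, 0], "grip": 0.3},
    {"rot": [0, 0, 0], "slide": [0, 0, 0], "grip": 0.3},
    {"rot": [0, 0, 0], "slide": [0, 0, 0], "grip": 0.3}
  ]
}}

```text
time: 22.8
ee_pos: [0.5347, 0.0072, 0.0593]
eef_rot: [0.085, 0.996, 0.0, 0.001]
ft_force: [0.4, -0.5, 6.2]
width: 0.0441
grip_force: 40.0
```

```bash
python3 -c "
from h import *
s=sensors.read_state();print(s['torque'],s['eef_rot'],s['ft_force'],s['joint_torque'])"
```

```text
[ 0.10690044 -0.16424552  1.01199463] [8.49196073e-02 9.96387288e-01 2.91318916e-04 9.73041394e-04] [ 0.37607002 -0.54176326  6.18875474] [  1.0175607  -43.84776592   7.89995492 -29.2647028   -0.35662402
   0.32996256  -0.95026162]
```

{"fn": "arm_command", "kwargs": {
  "steps": [
    {"rot": [0, 0, -3], "slide": [0, 0, 0], "grip": 0.3},
    {"rot": [0, 0, -3], "slide": [0, 0, 0], "grip": 0.3},
    {"rot": [0, 0, -3], "slide": [0, 0, 0], "grip": 0.3},
    {"rot": [0, 0, 0], "slide": [0, 0, 0], "grip": 0.3},
    {"rot": [0, 0, 0], "slide": [0, 0, 0], "grip": 0.85},
    {"rot": [0, 0, 0], "slide": [0, 0, 0], "grip": 0.85},
    {"rot": [0, 0, 0], "slide": [0, 0, 0.03], "grip": 0.85},
    {"rot": [0, 0, 0], "slide": [0, 0, 0.03], "grip": 0.85}
  ]
}}

```text
time: 23.8
ee_pos: [0.5331, 0.0065, 0.1188]
eef_rot: [0.164, 0.986, -0.0, -0.001]
ft_force: [1.0, 1.1, 0.0]
width: 0.0716
grip_force: 0.0
```

{"fn": "arm_command", "kwargs": {
  "steps": [
    {"rot": [0, 0, 0], "slide": [0, 0, 0.05], "grip": 0.85},
    {"rot": [0, 0, 0], "slide": [0, 0, 0.04], "grip": 0.85},
    {"rot": [0, 0, 0], "slide": [-0.02, -0.05, 0], "grip": 0.85},
    {"rot": [0, 0, 0], "slide": [-0.02, -0.05, 0], "grip": 0.85},
    {"rot": [0, 0, 0], "slide": [-0.02, -0.05, 0], "grip": 0.85},
    {"rot": [0, 0, 0], "slide": [-0.02, -0.05, 0], "grip": 0.85},
    {"rot": [0, 0, 0], "slide": [-0.02, -0.05, 0], "grip": 0.85},
    {"rot": [0, 0, 0], "slide": [-0.02, -0.05, 0], "grip": 0.85}
  ]
}}

```text
time: 24.8
ee_pos: [0.4126, -0.2946, 0.2085]
eef_rot: [0.164, 0.986, 0.0, 0.0]
ft_force: [0.6, -0.5, 0.1]
width: 0.0741
grip_force: 0.0
```

```bash
python3 - <<'E'
from h import *
im=[]
for n in("top","side"):
    p=eyes.camera(n); a=p["pixels"][:,:,::-1]
    a=a[130:240,150:280] if n=="top" else a[170:300,160:290]
    im.append(cv2.resize(a,(390,390 if n=="side" else 330),interpolation=cv2.INTER_CUBIC)[:390])
im[0]=cv2.copyMakeBorder(im[0],0,60,0,0,0)
cv2.imwrite("pics/both4.png",np.hstack(im))
E
```

```text
(no output)
```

View pics/both4.png

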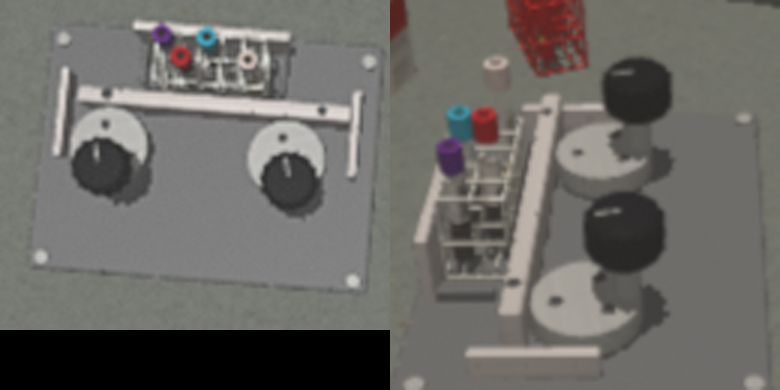

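The bar is square against the upright rack and both cams point forward. I check the cam angles numerically.

```bash
python3 - <<'E'
from h import *
p=eyes.camera("top"); g=p["pixels"].astype(np.uint8)
K={"L":np.array([.5450,.1565]),"R":np.array([.5340,.0068])}
yaw=np.radians(-4.2)
gm=g.min(2).astype(float)
# render expected disc (z=.029) + knob silhouettes, fit turn by contrast
for k,c in K.items():
    best=[]
    for t in np.arange(2.2,3.3,.02):
        o=25e-3*np.array([-np.cos(t),np.sin(t)])
        R=np.array([[np.cos(yaw),-np.sin(yaw)],[np.sin(yaw),np.cos(yaw)]]); d=c+R@o
        a=np.linspace(0,2*np.pi,72)
        def ring(r,ce,z): return np.array([proj(p,np.array([ce[0]+r*np.cos(x),ce[1]+r*np.sin(x),z])) for x in a],np.float32)
        s=lambda q: cv2.remap(gm.astype(np.float32),q[:,0].copy(),q[:,1].copy(),cv2.INTER_LINEAR).ravel()
        best.append((np.mean(np.clip(s(ring(.030,d,.029)),0,170))-np.mean(np.clip(s(ring(.036,d,.029)),0,170)),t))
    print(k,sorted(best)[-4:])
b=at_z(p,150+80/3,130+95/3,.042),at_z(p,150+352/3,130+114/3,.042)
print(b,"bar yaw",np.degrees(np.arctan2(-(b[0]-b[1])[0],(b[0]-b[1])[1])))
m=(b[0]+b[1])/2;n=np.array([np.cos(yaw),np.sin(yaw)]);print("bar x from knobs",(m-(K["L"]+K["R"])/2)@n)
E
```

```text
L [(np.float32(35.78282), np.float64(2.8400000000000007)), (np.float32(36.833084), np.float64(2.900000000000001)), (np.float32(36.940193), np.float64(2.8600000000000008)), (np.float32(37.412148), np.float64(2.880000000000001))]
R [(np.float32(25.94239), np.float64(2.920000000000001)), (np.float32(26.215462), np.float64(2.8600000000000008)), (np.float32(26.847427), np.float64(2.900000000000001)), (np.float32(27.019737), np.float64(2.880000000000001))]
(array([0.6106679 , 0.18232653]), array([ 0.59610432, -0.04445318])) bar yaw -3.674435940315519
bar x from knobs 0.06464563951089536
```

Both knobs read about 2.88 to 2.9 rad, and the bar is about 65 mm from the knobs and square to the base. Handing in.

```bash
python3 -c "
from bench import order
print(order.close_job())"
```

```text
the job is handed in; nothing more can be done
None
```

The job is handed in at about 25 s of the 64 s allowed: both knobs are at their stops (measured about 2.88 rad), the bar is home and square (about 65 mm from the knobs), and the rack is upright against the back stop.

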